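Lift a clean pipe plug with spring tongs over the inspection mirror

TASK

Take the spring tongs out of their upright stand, and with them grip the stubby hexagon pipe plug in the metal parts tray, lift it out and hold it about 10 cm above the middle of the round inspection mirror so its underside can be checked; finish there, keeping still, with the tongs in the gripper and the plug in the tongs. The parts in the tray are clean: the robot itself must not touch them, only the tongs may touch the plug, and the nipple, the bolt and the other things on the bench stay where they are.

Things in the scene. Friction and masses are not known exactly. Their poses are not given: they have to be found in the camera images.
- tongs: small steel spring tongs, 136 mm long, 0.12 kg, loose, standing jaws down in the stand. Origin: midway under the two open jaw tips; z up to the hinge pin (128 mm above; highest point 134 mm); arms at +y and -y close along y. At rest the flat jaw faces (16 mm wide, 20 mm high from the tips up) stand 48 mm apart, 60 mm over their backs; the tips sink 1 to 2 mm as they close
- tongs_grip (a point): where to pinch the tongs from above, along their y: midway between the black grip plates on the outer sides of the arms, 86 mm above the origin; plates 20 mm wide, reaching 23 mm up and down from here. At rest 57 mm over the plates here, 61 mm at their lower ends, which flat fingers meet first; pinched to about 56 mm the tongs carry well and stay open; past 60 mm they fall
- tongs_arm (a joint): closing angle of the tongs: 0 at rest, about 0.09 when pinched to 56 mm (jaws 37 mm apart), 0.21 with jaws 22 mm apart (plates then parallel, 48 mm over them), 0.32 fully shut. Pinching the plates 1 mm nearer closes the jaws 2 to 3 mm; the spring pushes back with 3 to 5 N at rest, 7 to 11 N at 22 mm jaw gap; of any further pinch about a third reaches the jaws
- stand: grey steel holder fixed to the bench: upright socket 31 x 76 mm outside, 55 mm high, open at the top, inside 21 x 66 mm (long side along its y), floor 5 mm up, on a 75 x 105 mm foot plate. Origin: centre of its underside. The tongs stand in it with their y along its y and must be lifted straight up at least 55 mm
- tray: low dark steel parts tray fixed to the bench, 140 x 280 mm (long side along its y), 20 mm high, walls and floor 4 mm. Origin: centre of its underside. It holds three parts in a row along y, in any order
- pipe_plug: steel hexagon pipe plug standing on its head in the tray: hexagon 22 mm across flats, 25 mm across corners, 10 mm high, above it a threaded stub 17 mm in diameter up to 24 mm; 0.05 kg. Origin: centre of its underside, z up; one pair of flats faces along its x (others every 60 degrees)
- nipple: brass double pipe nipple lying in the tray along its own y, 46 mm long, threaded ends 16 mm in diameter, hexagon 27 mm wide in the middle, 24 mm high. Origin: centre of its underside. Not to be touched
- short_bolt: hexagon bolt with nut lying in the tray along its own y, 57 mm long, 18 mm wide, 16 mm high. Origin: centre of its underside. Not to be touched
- mirror: round inspection mirror on a low foot, fixed to the bench, 100 mm in diameter, 30 mm high. Origin: centre of its underside
- mirror_glass (a point): centre of the mirror's glass, facing up, 30 mm above the bench
- tape: loose roll of tape, 57 mm across, 19 mm high, bystander. Origin: centre of its underside
- grease_tin: loose round tin, 70 mm across, 46 mm high, bystander. Origin: centre of its underside
- wood_block: loose wooden block, 45 x 110 x 32 mm, bystander. Origin: centre of its underside

How it is judged (in metres and radians):
On the way, in this order (a step that is already met when the one before it is completed fails the run):
1. the tongs are held by the gripper, lifted out of the stand, the plug still in the tray (contact force between the fingers and tongs above 2 N and contact force between tongs and stand below 0.05 N and z of tongs_grip in the frame of stand above 0.143 m and contact force between pipe_plug and tray above 0.05 N), for 0.1 s.
2. the plug is clamped in the tongs and lifted clear of the tray (contact force between the fingers and tongs above 2 N and contact force between tongs and pipe_plug above 0.6 N and contact force between each of the arm, the fingers and pipe_plug below 0.05 N and contact force between pipe_plug and tray below 0.01 N and z of pipe_plug in the frame of tray above 0.04 m), for 0.2 s.
At the end, for the whole second after the job is handed in: The gripper holds the tongs (over 2 N), the tongs clamp the plug (over 0.6 N) and the robot does not touch it; the plug's underside is within 35 mm of the mirror's middle seen from above and 60 to 150 mm above the glass; both are at rest (under 0.03 m/s), touching no mirror, tray or stand (contact force between the fingers and tongs above 2 N and contact force between tongs and pipe_plug above 0.6 N and contact force between each of the arm, the fingers and pipe_plug below 0.05 N and horizontal distance between pipe_plug and mirror_glass below 0.035 m and z of pipe_plug in the frame of mirror_glass between 0.06 and 0.15 m and linear speed of each of pipe_plug, tongs below 0.03 m/s and contact force between each of pipe_plug, tongs and mirror below 0.05 N and contact force between each of pipe_plug, tongs and tray below 0.05 N and contact force between each of pipe_plug, tongs and stand below 0.05 N); the arm keeps its last pose, push and grip.
It fails at once if the robot itself touches a part of the tray (contact force between any of the arm, the fingers and pipe_plug above 0.3 N or contact force between any of the arm, the fingers and nipple above 0.3 N or contact force between any of the arm, the fingers and short_bolt above 0.3 N).
It fails at once if the nipple or the bolt is moved more than 20 mm (distance of any of nipple, short_bolt from where it was at the start of the episode above 0.02 m).
It fails at once if the nipple or the bolt is gripped or pushed with the tongs (over 5 N) (contact force between tongs and nipple above 5 N or contact force between tongs and short_bolt above 5 N).
It fails at once if a bystander is moved more than 30 mm (distance of any of tape, grease_tin, wood_block from where it was at the start of the episode above 0.03 m).
It also fails if it takes over 38 s, if anything falls off the work surface, if the arm or the gripper's body presses on something with over 40 N, if the wrist force passes 120 N, or if a joint passes its speed limit or range.

ROBOT

A 7-joint arm with a two-finger parallel gripper is mounted at the origin on a cart in front of the work surface, level with it; the furniture and walls round the work are solid. World frame = base frame: x ahead of the robot, y to its left, z up, the work surface at z = 0. Lengths are in mm, angles in rad, forces in N, time in s.
With the tool pointing down it reaches from about 425 to 975 mm from the base axis. Payload 16.7 kg.
Tool frame: the origin (TCP) lies on the centre line of the jaws, within the pads' length; the fingertips stand 8 mm ahead of it and the grasp point (between the pads) lies 11 mm behind it; z points along the fingers, y is the line along which they close (so a half turn about z gives the same grasp; the last joint's range is limited). The gripper opens to 85 mm and grips with 20 to 120 N. Pads are 22 mm wide; open, the fingers measure 114 mm over their backs; the gripper's body (76 mm by 85 mm) begins 54 mm behind the grasp point. The pads swing forward as they close: fully open they stand 13 mm farther back than shut.
Start: joints at [0.972, 0.426, 0.074, 1.606, -0.034, 1.111, -0.067], TCP at [293.445, -607.838, 239.302] pointing down, gripper open.
Joint ranges: [-2.85, 2.85], [-0.5, 2.14], [-1.23, 1.37], [0.21, 2.46], [-1.02, 4.16], [0.16, 2.05], [-2.73, 2.73]. Speed limits (rad/s): [1.89, 1.89, 2.39, 2.39, 3.01, 3.01, 3.01].

INTERFACE

Orientations are given as a unit quaternion [x, y, z, w].
In Python, from rig import ctrl gives the robot as it stands.
- The arm moves only by the shell command python3 -m crank 'ROWS'. ROWS is JSON, a list of rows, each a list of 7 numbers: the finger opening in mm, from 0 to 85.4, then the shift along the tool's x, y, z in mm, then the turn, a rotation vector about the tool's x, y, z in degrees. A call has 1 to 12 rows; each row shifts and turns the commanded pose from where the row before left it, along the tool's axes as they then stand; what a row does not reach is not made up. A row lasts 1/8 s, in which the tool goes at most 62.5 mm and 10.7 degrees, less where a joint would pass 70% of its speed; a pose out of reach is approached as far as the arm can. A call is refused whole if a number of a shift passes 62.5 or a number of a turn 10.7, either way. A call with a gripper value outside its range is refused whole. The fingers move at their own pace and stop on an object; the grip force is fixed at half the most. Time passes only in rows, so rows that do not move let the fingers close. It gives the time, the measured TCP pose, the force, the opening and the grip force at its end, in the units of the state.
- ctrl.read_state(): the state, without advancing time (a new reading comes with each control period).
- ctrl.grab_frame(name): name is "scene" or "top"; returns the picture (480x640x3 uint8, blue, green, red); there is no depth.
- ctrl.camera_model(name): a dict with "intrinsics" (3x3 intrinsics, pixels), "pose" (4x4, takes a point from camera to world coordinates). Camera axes: x right, y down, z forward; pixel columns grow to the right and rows downward; lengths in mm; the calibration is good to about 2 mm. A picture is of the moment at which its call begins. camera_model takes no time and is no camera call.
- ctrl.job_done(): hands the job in; it is judged then, once.
The state is a dict: "time": time; "joints": joint angles; "dq": joint speeds; "joint_torque": joint torques, N m; "position": TCP position; "ee_rot": TCP orientation; "force": force on the tool from outside, world axes, zero at the start; "wrist_torque": the same for the moment, N m; "opening": finger opening in mm; "gripper_force": force on a finger pad.
Only numpy, scipy, OpenCV 4.12 (cv2) and the standard library are available. Lean on these libraries where they do the work, as an engineer would, in place of code of your own. Each camera call takes 0.05 s, during which the arm holds its last target. There are 200 camera calls.

## Working session

There is one attempt and no reset: what is moved stays moved. The work goes in short steps, Python scripts to look and compute and a shell command to move; the robot and the scene stay as the last step left them, time stands still between calls to the robot, and variables do not carry over. Pictures are saved under pics/ and viewed, at most 13 in all, crops included, and the job is handed in when it is done.

```bash
mkdir -p pics; ls
python3 - <<'E'
from rig import ctrl
import cv2,numpy as np
for n in("scene","top"):
    f=ctrl.grab_frame(n); cv2.imwrite(f"pics/{n}0.png",f)
    m=ctrl.camera_model(n); print(n,np.round(m["intrinsics"],1).tolist(),np.round(m["pose"],3).tolist())
s=ctrl.read_state(); print({k:np.round(v,3).tolist() for k,v in s.items()})
E
```

```text
pics
scene [[443.0, 0.0, 326.3], [0.0, 443.0, 233.3], [0.0, 0.0, 1.0]] [[-0.786, -0.315, 0.532, 112.361], [-0.617, 0.433, -0.657, 600.827], [-0.023, -0.845, -0.535, 579.836], [0.0, 0.0, 0.0, 1.0]]
top [[443.3, 0.0, 317.0], [0.0, 443.3, 237.3], [0.0, 0.0, 1.0]] [[-0.022, -0.997, 0.07, 531.094], [-1.0, 0.022, 0.002, -1.163], [-0.004, -0.07, -0.998, 1300.533], [0.0, 0.0, 0.0, 1.0]]
{'time': 0.1, 'joints': [0.972, 0.427, 0.074, 1.607, -0.034, 1.111, -0.067], 'dq': [0.0, -0.001, 0.001, -0.001, 0.0, -0.001, -0.001], 'joint_torque': [0.011, -95.151, 3.773, -46.44, 0.02, 0.006, 0.0], 'position': [293.278, -607.566, 238.708], 'ee_rot': [0.975, 0.223, -0.0, -0.001], 'force': [-0.153, -0.137, 1.332], 'wrist_torque': [-0.024, 0.017, 0.045], 'gripper_force': 0.0, 'opening': 85.384}
```

View pics/top0.png

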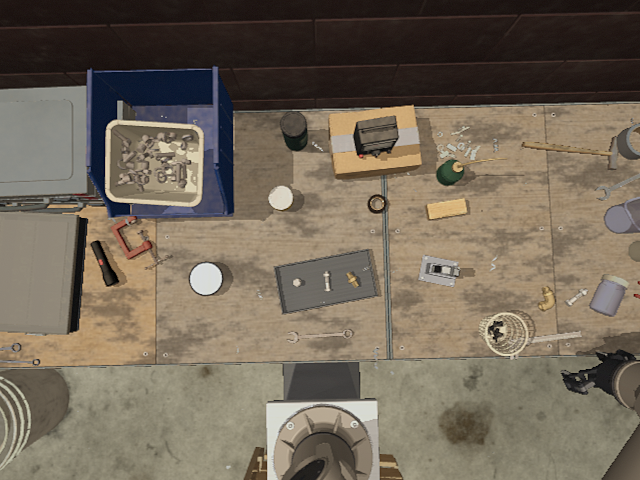

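View pics/scene0.png

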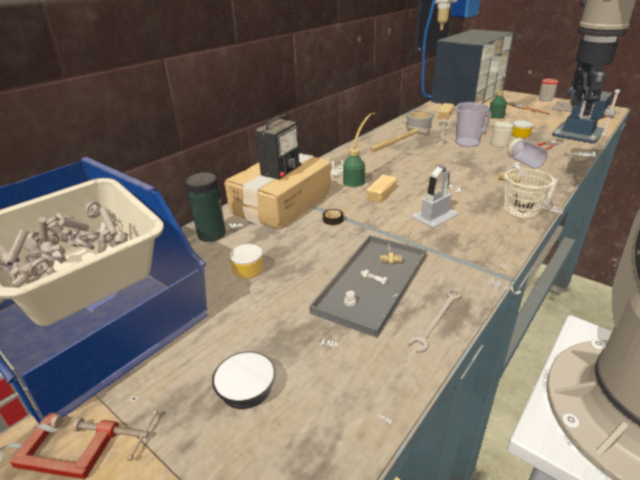

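The top view shows the plug near (297,282), bolt (327,281), nipple (352,278), mirror (206,278), and stand with tongs near (440,270). In the scene view the tongs are near (438,190) and the plug near (350,298). I'll zoom in to measure.

```bash
cat > h.py <<'E'
import numpy as np,cv2
from rig import ctrl
def ray(n,u,v):
    m=ctrl.camera_model(n);P=np.array(m["pose"]);K=np.array(m["intrinsics"])
    d=P[:3,:3]@np.linalg.solve(K,[u,v,1.]);return P[:3,3],d
def onz(n,u,v,z):
    o,d=ray(n,u,v);return o+d*(z-o[2])/d[2]
def tri(a,b):
    (o,d),(p,e)=ray("top",*a),ray("scene",*b)
    d/=np.linalg.norm(d);e/=np.linalg.norm(e)
    s=np.linalg.lstsq(np.c_[d,-e],p-o,rcond=None)[0]
    x,y=o+d*s[0],p+e*s[1];return (x+y)/2,np.linalg.norm(x-y)
def proj(n,X):
    m=ctrl.camera_model(n);P=np.array(m["pose"]);c=P[:3,:3].T@(np.array(X)-P[:3,3]);q=np.array(m["intrinsics"])@c
    return q[:2]/q[2]
def blob(f,lo,hi,box):  # HSV mask inside x0,y0,x1,y1 -> largest contour
    x0,y0,x1,y1=box
    m=cv2.inRange(cv2.cvtColor(f[y0:y1,x0:x1],cv2.COLOR_BGR2HSV),lo,hi)
    c=max(cv2.findContours(m,0,1)[0],key=cv2.contourArea)
    return c+[x0,y0]
E
python3 - <<'E'
import cv2,numpy as np
t=cv2.imread("pics/top0.png");s=cv2.imread("pics/scene0.png")
r=lambda f,x,y,w,h,k:cv2.resize(f[y:y+h,x:x+w],None,fx=k,fy=k,interpolation=cv2.INTER_CUBIC)
a=r(t,412,245,60,50,6.66);b=r(s,405,155,60,75,6.66);c=r(t,270,245,120,75,3.33);d=r(s,310,230,120,75,3.33)
z=np.zeros((580,800,3),np.uint8)
z[:a.shape[0],:a.shape[1]]=a
b=cv2.resize(b,(264,330));z[:330,410:674]=b
z[334:334+c.shape[0]-4,:c.shape[1]]=c[4:]
z[334:334+d.shape[0]-4,400:400+d.shape[1]]=d[4:]
cv2.imwrite("pics/crop0.png",z)
E
```

```text
(no output)
```

View pics/crop0.png

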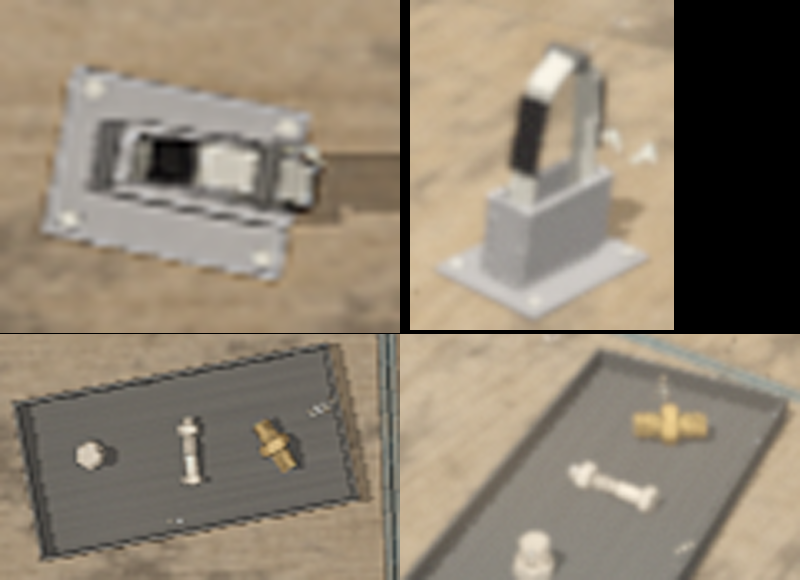

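The crop shows the stand's foot plate corners at about (75,68), (310,115), (278,278) and (42,232) in the crop. The tongs lean little and stand along the socket's long axis, and the plug is at (90,455). Next, measure.

Run:
```python
from h import *
t=cv2.imread("pics/top0.png");s=cv2.imread("pics/scene0.png")
C=[(412+x/6.66,245+y/6.66) for x,y in[(75,68),(310,115),(278,278),(42,232)]]
W=np.array([onz("top",*c,4) for c in C]);print("stand corners",W.round(0)[:,:2].tolist(),"c",W.mean(0).round(1))
print("sides",np.linalg.norm(np.diff(W,axis=0),axis=1).round(0),"ang of long",np.degrees(np.arctan2(*(W[0]-W[1]+W[3]-W[2])[[1,0]])).round(1))
# scene footplate corners, socket top corners
q=lambda x,y:(405+(x-410)*60/264,155+y*75/330)
F=np.array([onz("scene",*q(x,y),4) for x,y in[(435,267),(535,318),(648,258)]]);print("scene foot L,F,R",F.round(0)[:,:2].tolist(),"c",((F[0]+F[2])/2).round(1))
T=np.array([onz("scene",*q(x,y),55) for x,y in[(485,195),(520,217),(612,170)]]);print("socket top",T.round(0)[:,:2].tolist(),"c",((T[0]+T[2])/2).round(1), "long ang",np.degrees(np.arctan2(*(T[1]-T[2])[[1,0]])).round(1))
print("tong apex scene (580,48) at z139",onz("scene",*q(572,52),137).round(0))
# apex in top: bright lid
print("tong apex proj for stand c:",proj("top",[*W.mean(0)[:2],139]).round(1),proj("scene",[*W.mean(0)[:2],139]).round(1), q(572,50))
# tray
D=[(270+x/3.33,245+(y-330)/3.33) for x,y in[(15,403),(328,346),(360,497),(43,557)]]
V=np.array([onz("top",*c,20) for c in D]);print("tray",V.round(0)[:,:2].tolist(),"c",V.mean(0).round(0),np.linalg.norm(np.diff(V,axis=0),axis=1).round(0))
def st(n,f,lo,hi,box,z):
    c=blob(f,lo,hi,box);m=cv2.moments(c);u,v=m["m10"]/m["m00"],m["m01"]/m["m00"]
    print(n,(round(u,1),round(v,1)),cv2.contourArea(c),cv2.boundingRect(c),onz(n,u,v,z).round(1)[:2]);return c,u,v
b,u,v=st("top",t,(0,0,150),(180,60,255),(287,272,307,293),18)
c,us,vs=st("scene",s,(0,0,150),(180,70,255),(338,285,362,312),16)
X,e=tri((u,v),(us,vs));print("plug tri",X.round(1),e.round(1))
b,u,v=st("top",t,(0,0,170),(180,40,255),(180,255,232,300),30)
c2,us,vs=st("scene",s,(0,0,170),(180,50,255),(205,345,285,410),30)
X,e=tri((u,v),(us,vs));print("mirror tri",X.round(1),e.round(1))
z=cv2.resize(s[280:316,332:368],None,fx=14,fy=14,interpolation=cv2.INTER_CUBIC)
w=cv2.resize(t[270:295,284:309],(504,504),interpolation=cv2.INTER_CUBIC)
cv2.imwrite("pics/plug.png",cv2.resize(np.hstack([z,w]),(800,400)))
```

```text
stand corners [[562.0, -308.0], [540.0, -410.0], [469.0, -392.0], [491.0, -290.0]] c [ 515.5 -349.9    4. ]
sides [105.  73. 104.] ang of long 77.5
scene foot L,F,R [[562.0, -301.0], [489.0, -284.0], [467.0, -383.0]] c [ 514.3 -342.2    4. ]
socket top [[539.0, -310.0], [511.0, -298.0], [494.0, -379.0]] c [ 516.7 -344.6   55. ] long ang 78.4
tong apex scene (580,48) at z139 [ 513. -344.  137.]
tong apex proj for stand c: [452.4 271.3] [441.9 165. ] (441.8181818181818, 166.36363636363637)
tray [[538.0, 126.0], [581.0, -146.0], [450.0, -170.0], [405.0, 104.0]] c [494. -22.  20.] [276. 133. 278.]
top (296.0, 282.3) 31.5 (293, 279, 7, 8) [492.1  64.9]
scene (349.5, 298.2) 159.5 (343, 290, 13, 17) [492.4  65.8]
plug tri [492.4  65.2  15.6] 0.7
top (205.5, 278.4) 747.0 (190, 263, 32, 32) [509.4 322.8]
scene (243.5, 375.7) 2148.0 (214, 352, 60, 48) [508.5 324.8]
mirror tri [509.6 323.6  28.1] 0.7
```

View pics/plug.png

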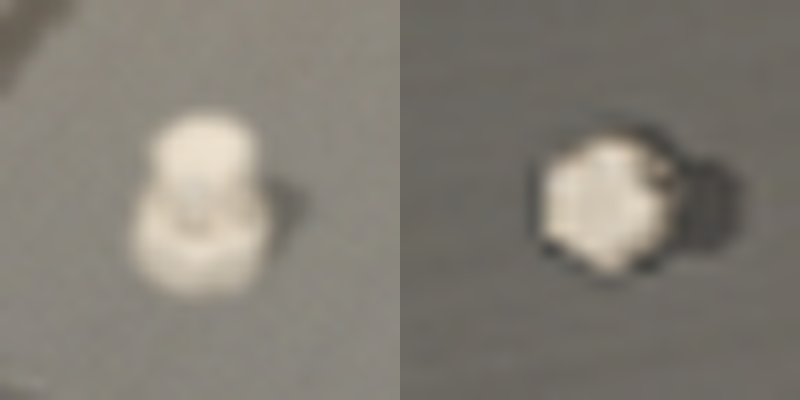

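The top view shows the hexagon with one pair of flats facing left and right, so world ±y. The scene view agrees, with a corner edge facing the camera. I'll close the tongs along world y at the plug, and go above the stand first.

```bash
cat >> h.py <<'E'
from scipy.spatial.transform import Rotation as R
def plan(x,y,z,yaw,n):
    "yaw: world angle of tool y (deg, mod 180), tool z straight down; prints n equal rows in tool axes"
    s=ctrl.read_state();p=np.array(s["position"]);r=R.from_quat(s["ee_rot"])
    ty=r.as_matrix()[:,1];cur=np.degrees(np.arctan2(ty[1],ty[0]));d=(yaw-cur+90)%180-90;a=np.radians(cur+d)
    Y=np.array([np.cos(a),np.sin(a),0]);Z=np.array([0,0,-1.]);T=R.from_matrix(np.c_[np.cross(Y,Z),Y,Z])
    rv=(r.inv()*T).as_rotvec();print("t",s["time"],"pos",p.round(1),"yaw",cur.round(1),"joints",np.round(s["joints"],2),"turn total",np.degrees(rv).round(2))
    for i in range(n):
        q=r*R.from_rotvec(rv*i/n);print(q.inv().apply((np.array([x,y,z])-p)/n).round(1),np.degrees(rv/n).round(2))
E
python3 -c "
from h import *
plan(516,-346.5,235,78,8)"
```

```text
t 0.1 pos [ 293.3 -607.6  238.7] yaw -64.2 joints [ 0.97  0.43  0.07  1.61 -0.03  1.11 -0.07] turn total [-6.000e-02  3.000e-02  3.777e+01]
[ 39.3 -17.3   0.5] [-0.01  0.    4.72]
[ 37.7 -20.5   0.5] [-0.01  0.    4.72]
[ 35.9 -23.5   0.5] [-0.01  0.    4.72]
[ 33.8 -26.4   0.5] [-0.01  0.    4.72]
[ 31.6 -29.1   0.5] [-0.01  0.    4.72]
[ 29.1 -31.6   0.5] [-0.01  0.    4.72]
[ 26.4 -33.8   0.5] [-0.01  0.    4.72]
[ 23.5 -35.9   0.5] [-0.01  0.    4.72]
```

```bash
python3 -m crank '[[85,39.5,-17.5,0,0,0,4.7],[85,37.5,-20.5,0,0,0,4.7],[85,36,-23.5,0,0,0,4.7],[85,34,-26.5,0,0,0,4.7],[85,31.5,-29,0,0,0,4.7],[85,29,-31.5,0,0,0,4.7],[85,26.5,-34,0,0,0,4.7],[85,23.5,-36,0,0,0,4.7],[85,0,0,0,0,0,0],[85,0,0,0,0,0,0]]'
python3 - <<'E'
from h import *
plan(516,-346.5,150,78,2)
s=ctrl.grab_frame("scene");t=ctrl.grab_frame("top")
z=np.zeros((520,800,3),np.uint8)
z[:,:400]=cv2.resize(s[80:240,380:503],(400,520),interpolation=cv2.INTER_CUBIC);z[:400,400:]=cv2.resize(t[220:320,390:490],(400,400))
cv2.imwrite("pics/above.png",z)
E
```

```text
time: 1.35
position: [515.7, -346.1, 239.1]
ee_rot: [0.995, -0.103, -0.0, 0.0]
force: [0.1, -0.6, 0.6]
opening: 85.3
gripper_force: 0.0
t 1.35 pos [ 515.7 -346.1  239.1] yaw -101.8 joints [ 0.43  0.34  0.07  1.73 -0.03  1.07 -1.26] turn total [0.01 0.04 0.21]
[ 0.2  0.1 44.5] [0.   0.02 0.1 ]
[ 0.2  0.1 44.5] [0.   0.02 0.1 ]
```

View pics/above.png

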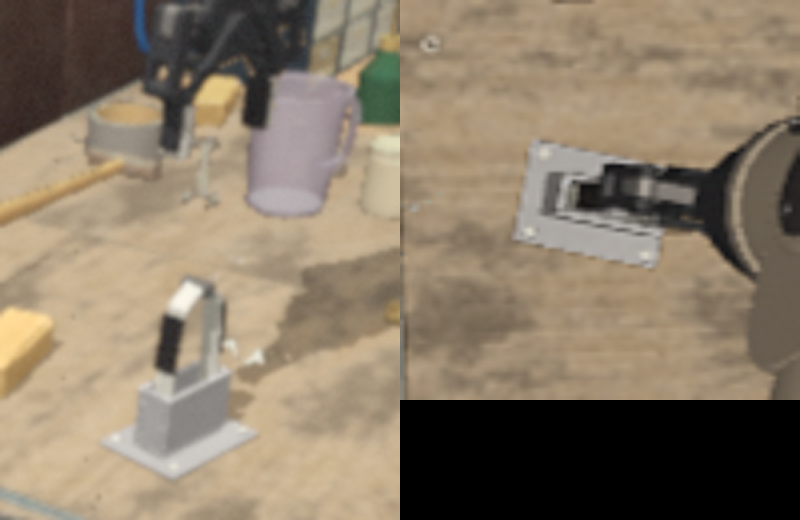

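The gripper straddles the tongs along the right axis: fingers in the crop at (175,145) and (258,125), tongs centred near (190,330). I'll lower it partway and check the relative position from close by.

```bash
python3 -m crank '[[85,0,0,50,0,0,0],[85,0,0,50,0,0,0],[85,0,0,20,0,0,0],[85,0,0,0,0,0,0]]'
python3 - <<'E'
from h import *
s=ctrl.grab_frame("scene");p=np.array(ctrl.read_state()["position"]);print(p,proj("scene",p).round(1))
for z in (91,139): print(z,proj("scene",[516,-346.5,z]).round(1))
cv2.imwrite("pics/low.png",cv2.resize(s[140:230,390:480],(600,600),interpolation=cv2.INTER_CUBIC))
E
```

```text
time: 1.95
position: [514.6, -346.3, 117.9]
ee_rot: [0.995, -0.104, -0.001, -0.0]
force: [-0.2, -0.5, -0.1]
opening: 84.9
gripper_force: 0.0
[ 515.45510649 -346.71008885  119.35574506] [440.4 172.8]
91 [438.8 183.3]
139 [441.1 165.4]
```

View pics/low.png

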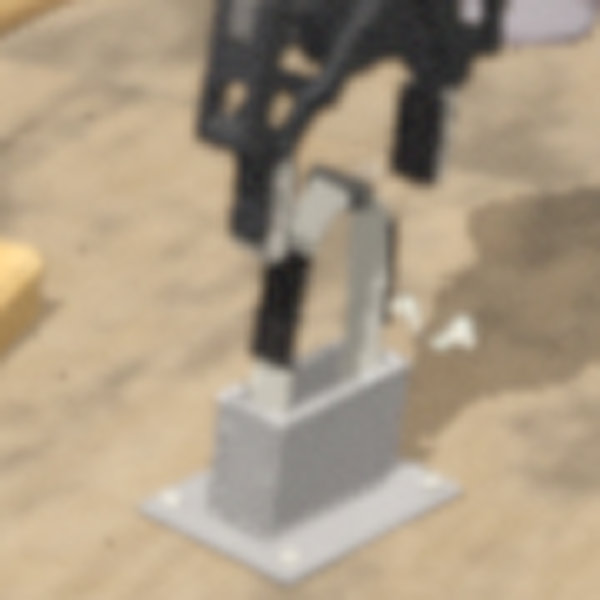

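The left finger looks nearer to its plate than the right one does, by a few mm. I'll shift 2 mm toward +y, descend to z≈84 and pinch to 56.

```bash
python3 -m crank '[[85,0,-2,0,0,0,0],[85,0,0,12,0,0,0],[85,0,0,12,0,0,0],[85,0,0,11,0,0,0],[85,0,0,0,0,0,0]]' && python3 -m crank '[[70,0,0,0,0,0,0],[70,0,0,0,0,0,0],[62,0,0,0,0,0,0],[56,0,0,0,0,0,0],[56,0,0,0,0,0,0],[56,0,0,0,0,0,0],[56,0,0,0,0,0,0]]'
```

```text
time: 2.62
position: [515.9, -343.6, 83.0]
ee_rot: [0.995, -0.103, -0.001, -0.0]
force: [-0.0, -0.5, 1.1]
opening: 84.8
gripper_force: 0.0
time: 3.5
position: [516.6, -343.9, 84.4]
ee_rot: [0.995, -0.103, 0.0, -0.0]
force: [1.4, 0.9, 3.8]
opening: 55.8
gripper_force: 6.5
```

```bash
python3 -m crank '[[56,0,0,-10,0,0,0],[56,0,0,-15,0,0,0],[56,0,0,-15,0,0,0],[56,0,0,-20,0,0,0],[56,0,0,-20,0,0,0],[56,0,0,-10,0,0,0],[56,0,0,0,0,0,0],[56,0,0,0,0,0,0]]'
python3 - <<'E'
from h import *
s=ctrl.grab_frame("scene")
cv2.imwrite("pics/lift.png",cv2.resize(s[110:220,390:500],(600,600),interpolation=cv2.INTER_CUBIC))
plan(492.4,65.2,180,90,12)
E
```

```text
time: 4.5
position: [516.2, -343.7, 173.7]
ee_rot: [0.995, -0.103, -0.0, -0.0]
force: [0.7, 0.2, -1.2]
opening: 56.2
gripper_force: 4.9
t 4.55 pos [ 516.1 -343.7  173.6] yaw -101.8 joints [ 0.43  0.4   0.07  1.8  -0.03  0.94 -1.26] turn total [ -0.03   0.06 -11.83]
[ -8.9 -32.9  -0.5] [-0.    0.   -0.99]
[ -8.4 -33.1  -0.5] [-0.    0.   -0.99]
[ -7.8 -33.2  -0.5] [-0.    0.   -0.99]
[ -7.2 -33.4  -0.5] [-0.    0.   -0.99]
[ -6.6 -33.5  -0.5] [-0.    0.   -0.99]
[ -6.1 -33.6  -0.5] [-0.    0.   -0.99]
[ -5.5 -33.7  -0.5] [-0.    0.   -0.99]
[ -4.9 -33.8  -0.5] [-0.    0.   -0.99]
[ -4.3 -33.9  -0.5] [-0.    0.   -0.99]
[ -3.7 -33.9  -0.5] [-0.    0.   -0.99]
[ -3.2 -34.   -0.5] [-0.    0.   -0.99]
[ -2.6 -34.   -0.5] [-0.    0.   -0.99]
```

View pics/lift.png

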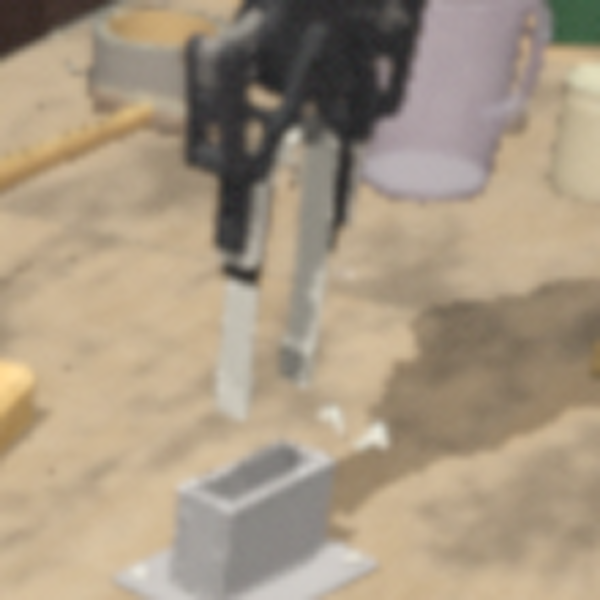

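The tongs are held upright and open, with their tips at (232,415) and (297,383) in the crop, clear of the stand. Now carry them over the plug.

```bash
python3 -m crank '[[56,-4.5,-16.5,0,0,0,-0.5],[56,-8.6,-33,0,0,0,-1],[56,-8,-33,0,0,0,-1],[56,-7.5,-33.3,0,0,0,-1],[56,-7,-33.5,0,0,0,-1],[56,-6.3,-33.6,0,0,0,-1],[56,-5.8,-33.7,0,0,0,-1],[56,-5.2,-33.8,0,0,0,-1],[56,-4.6,-33.9,0,0,0,-1],[56,-4,-34,0,0,0,-1],[56,-3.5,-34,0,0,0,-1],[56,-3,-34,0,0,0,-1]]' && python3 -m crank '[[56,-1,-17,0,0,0,-0.5],[56,0,0,0,0,0,0],[56,0,0,0,0,0,0],[56,0,0,0,0,0,0]]'; python3 -c "
from h import *
plan(492.4,65.2,130,90,2)"
```

```text
time: 6.05
position: [492.1, 50.1, 174.1]
ee_rot: [1.0, -0.002, -0.0, -0.0]
force: [0.5, -0.3, -0.9]
opening: 56.2
gripper_force: 4.9
time: 6.55
position: [492.2, 64.2, 174.2]
ee_rot: [1.0, 0.001, -0.0, 0.0]
force: [-0.1, 0.5, -1.8]
opening: 56.3
gripper_force: 4.9
t 6.55 pos [492.2  64.2 174.2] yaw -89.9 joints [-0.11  0.22 -0.17  2.06  0.05  0.87 -1.88] turn total [0.02 0.01 0.08]
[ 0.1 -0.5 22.1] [0.01 0.01 0.04]
[ 0.1 -0.5 22.1] [0.01 0.01 0.04]
```

Next, lower until the tips stand about 45 mm above the floor, still above the plug (tips at TCP − 79), and look.

```bash
python3 -m crank '[[56,0,-0.5,20,0,0,0],[56,0,-0.5,24,0,0,0],[56,0,0,5,0,0,0],[56,0,0,0,0,0,0],[56,0,0,0,0,0,0]]'
python3 - <<'E'
from h import *
s=ctrl.grab_frame("scene");p=np.array(ctrl.read_state()["position"]);print(p.round(1))
x0,y0,k=310,230,6
cv2.imwrite("pics/over.png",cv2.resize(s[y0:y0+90,x0:x0+90],(540,540),interpolation=cv2.INTER_CUBIC))
c=lambda X:((proj("scene",X)-[x0,y0]+.5)*k).round(0)
zt=p[2]-79
for dy in(18.5,-18.5):
  for dx in(-8,8): print("tip inner",dy,dx,c([p[0]+dx,p[1]+dy,zt]))
print("plug top at est",c([492.4,65.2,28]),"same pt at tip height",c([p[0],p[1],zt]))
E
```

```text
time: 7.18
position: [492.7, 66.1, 126.1]
ee_rot: [1.0, 0.001, 0.001, -0.0]
force: [0.5, 0.1, -1.3]
opening: 56.1
gripper_force: 4.9
[492.7  66.2 126.1]
tip inner 18.5 -8 [225. 377.]
tip inner 18.5 8 [183. 358.]
tip inner -18.5 -8 [293. 317.]
tip inner -18.5 8 [252. 298.]
plug top at est [241. 382.] same pt at tip height [239. 337.]
```

View pics/over.png

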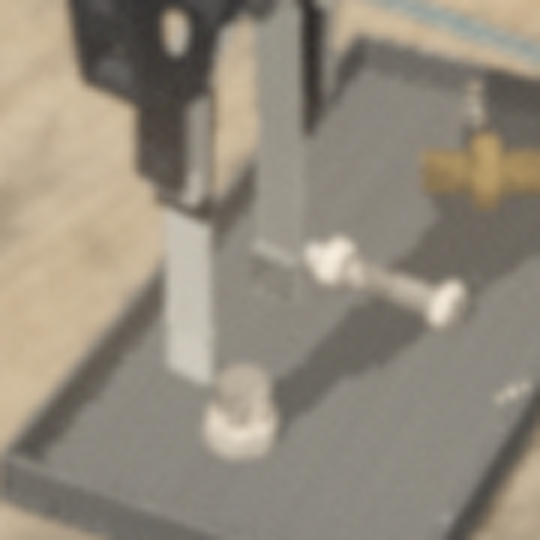

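The tips are where I predicted, with the near jaw's outer corners at (170,375) and (212,385). The plug's top is at (245,380), within about 1.5 mm of its estimate. Correct by that and descend.

```bash
python3 -m crank '[[56,-1,1.5,0,0,0,0],[56,0,0,12,0,0,0],[56,0,0,12,0,0,0],[56,0,0,10,0,0,0],[56,0,0,5,0,0,0],[56,0,0,0,0,0,0],[56,0,0,0,0,0,0]]' && python3 -m crank '[[54,0,0,0,0,0,0],[52,0,0,0,0,0,0],[50,0,0,0,0,0,0],[49,0,0,0,0,0,0],[48,0,0,0,0,0,0],[47,0,0,0,0,0,0],[45,0,0,0,0,0,0],[43,0,0,0,0,0,0],[43,0,0,0,0,0,0],[43,0,0,0,0,0,0]]'
python3 - <<'E'
from h import *
s=ctrl.grab_frame("scene")
cv2.imwrite("pics/clamp.png",cv2.resize(s[230:320,310:400],(540,540),interpolation=cv2.INTER_CUBIC))
E
```

```text
time: 8.1
position: [491.3, 64.8, 86.5]
ee_rot: [1.0, 0.001, 0.0, -0.0]
force: [-0.1, 0.4, -1.5]
opening: 55.6
gripper_force: 4.9
time: 9.35
position: [491.2, 64.7, 86.4]
ee_rot: [1.0, 0.001, 0.0, -0.0]
force: [0.0, -0.0, 1.7]
opening: 47.5
gripper_force: 61.3
```

View pics/clamp.png

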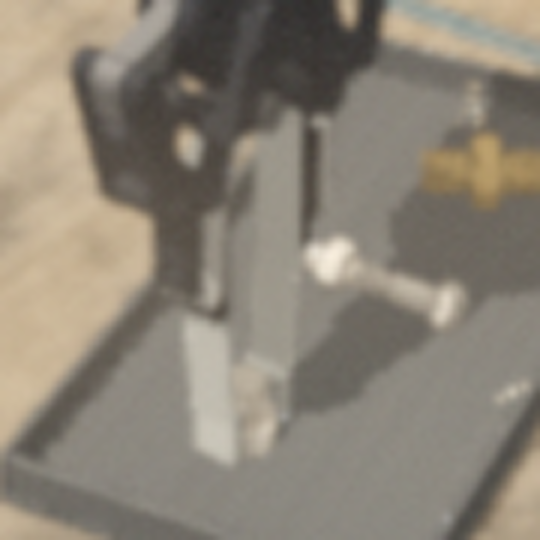

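The plug sits between the jaws at (258,415) in the crop. The opening stalled at 47.5 mm with 61 N, which matches a 22 mm jaw gap on the flats. Lift.

```bash
python3 -m crank '[[43,0,0,-5,0,0,0],[43,0,0,-8,0,0,0],[43,0,0,-12,0,0,0],[43,0,0,-16,0,0,0],[43,0,0,-16,0,0,0],[43,0,0,-16,0,0,0],[43,0,0,-16,0,0,0],[43,0,0,-16,0,0,0],[43,0,0,-14,0,0,0],[43,0,0,-7,0,0,0],[43,0,0,0,0,0,0],[43,0,0,0,0,0,0]]'
python3 - <<'E'
from h import *
plan(509.6,323.6,212,90,10)
s=ctrl.grab_frame("scene")
cv2.imwrite("pics/up.png",cv2.resize(s[130:330,260:460],(600,600),interpolation=cv2.INTER_CUBIC))
E
```

```text
time: 10.9
position: [490.9, 64.7, 211.8]
ee_rot: [1.0, 0.001, -0.0, 0.0]
force: [0.4, 0.1, -1.4]
opening: 47.3
gripper_force: 61.8
t 10.9 pos [490.9  64.7 211.8] yaw -89.8 joints [-0.1   0.17 -0.18  2.02  0.04  0.95 -1.87] turn total [0.   0.05 0.17]
[  1.9 -25.9  -0. ] [0.   0.   0.02]
[  1.9 -25.9  -0. ] [0.   0.   0.02]
[  1.9 -25.9  -0. ] [0.   0.   0.02]
[  1.9 -25.9  -0. ] [0.   0.   0.02]
[  1.9 -25.9  -0. ] [0.   0.   0.02]
[  1.9 -25.9  -0. ] [0.   0.   0.02]
[  1.9 -25.9  -0. ] [0.   0.   0.02]
[  1.9 -25.9  -0. ] [0.   0.   0.02]
[  1.9 -25.9  -0. ] [0.   0.   0.02]
[  1.9 -25.9  -0. ] [0.   0.   0.02]
```

View pics/up.png

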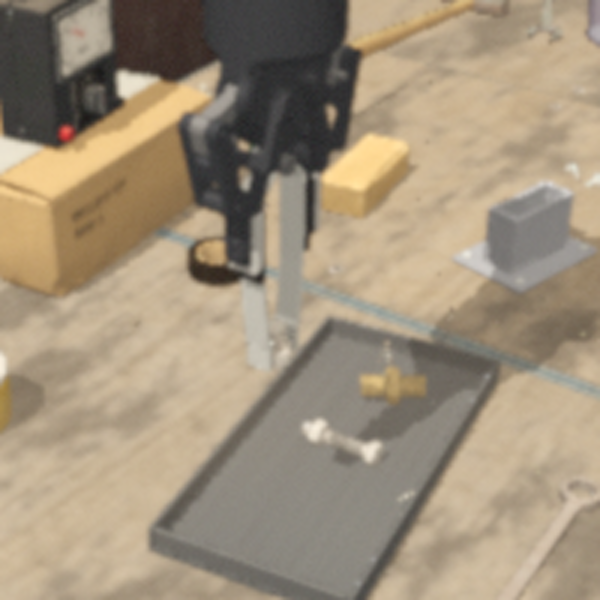

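The plug is held in the jaws at (284,345) in the crop and the tray spot is empty. Now carry it gently to the mirror.

```bash
python3 -m crank '[[43,0.5,-8,0,0,0,0],[43,1,-16,0,0,0,0],[43,2,-26,0,0,0,0],[43,2,-26,0,0,0,0],[43,2,-26,0,0,0,0],[43,2,-26,0,0,0,0],[43,2,-26,0,0,0,0],[43,2,-26,0,0,0,0],[43,2,-26,0,0,0,0],[43,2,-25,0,0,0,0],[43,2,-18,0,0,0,0],[43,1,-9.5,0,0,0,0]]' && python3 -m crank '[[43,0,0,0,0,0,0],[43,0,0,0,0,0,0],[43,0,0,0,0,0,0],[43,0,0,0,0,0,0],[43,0,0,0,0,0,0],[43,0,0,0,0,0,0]]'
python3 - <<'E'
from h import *
s=ctrl.grab_frame("scene");p=np.array(ctrl.read_state()["position"]);print(p.round(1),proj("scene",[p[0],p[1],142]))
cv2.imwrite("pics/end.png",cv2.resize(s[200:440,160:400],(600,600),interpolation=cv2.INTER_CUBIC))
E
```

```text
time: 12.45
position: [510.6, 324.7, 212.1]
ee_rot: [1.0, 0.002, -0.0, -0.0]
force: [0.7, 0.3, -2.2]
opening: 47.3
gripper_force: 61.8
time: 13.2
position: [510.9, 323.2, 212.4]
ee_rot: [1.0, 0.001, 0.0, -0.0]
force: [0.4, 0.5, -2.4]
opening: 47.4
gripper_force: 61.9
[510.9 323.3 212.4] [233.38485681 320.99935762]
```

View pics/end.png

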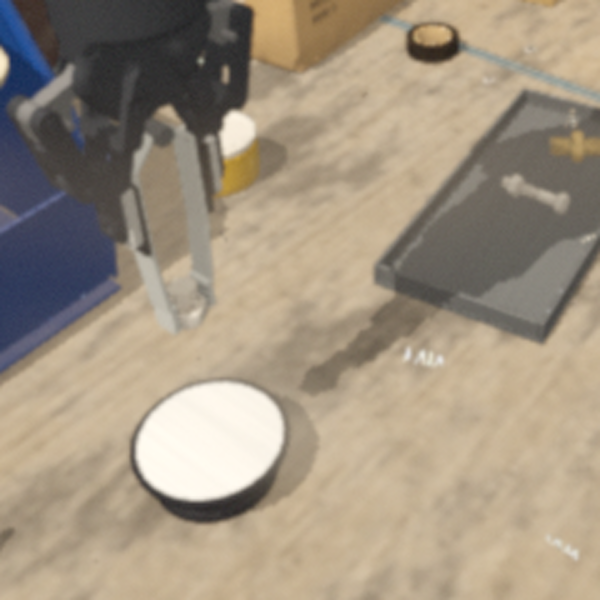

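The plug is in the tongs at (187,300) in the crop. That matches the projected point (183,302) for 100 mm over the mirror's middle, and everything is at rest.

```bash
python3 -c "
from rig import ctrl
print(ctrl.job_done())"
```

```text
the job is handed in; nothing more can be done
None
```

I handed the job in at about 13 s: the plug is held still in the tongs about 100 mm above the middle of the mirror, with the nipple and bolt still in the tray; the verdict was not reported back.

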